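Shade the core for the UV check

TASK

Get the speckled core stub ready for the ultraviolet check: with the black shade folded back past upright, lay the stub gently in the two V saddles of the viewing stand, centred between them, without dropping it. Then fold the shade forward so that it leans over the core at 60 degrees, in line with the yellow mark on the stand's quadrant, and let go. Leave the torch, magnifier, pick and bottle where they are.

Things in the scene. Friction and masses are not known exactly. Their poses are not given: they have to be found in the camera images.
- stand: viewing stand fixed to the table: grey base plate 220 mm (its x) by 240 mm (its y) by 12 mm; origin at the centre of its underside, on the table; z up. It carries two black V saddles, the hinge and, beside the shade's +x end, a white quadrant (radius 72 mm about the hinge, black ticks every 30 degrees, yellow mark at 60)
- cradle (a point): where the core's centre should lie: on the axis of a core seated in the saddles, 60 mm above the table, 10 mm to the stand's -y side of its origin; axes as the stand's, core along x. Saddles: 16 mm wide, centred 40 mm either side along x (64 mm free between them for the fingers, down to the base plate), reaching 30 mm either side in y and 52 mm above the table
- shade_hinge (a point): middle of the shade's hinge line, 50 mm above the table, 90 mm to the stand's +y side of its origin, 100 mm from the seated core's axis; axes as the stand's; the hinge line runs along the stand's x
- shade (a joint): angle of the shade in radians about its hinge, measured from level: 0 = level over the core (towards the stand's -y), 1.571 = upright, 2.8 = folded far back (towards +y); stops at 0 and 2.8. The hinge is stiff (0.6 N m of friction): the shade stays where it is left. 60 degrees = 1.047
- shade_bar (a point): middle of the shade's yellow grip bar: round, 12 mm thick, parallel to the hinge, 190 mm from it in the shade's plane, held 50 mm beyond the shade's free edge by two lugs 55 mm either side of the middle (102 mm free between). Turns with the shade: a black plate 160 mm along the hinge, 4 to 7 mm thick, reaching 140 mm out from the hinge; 0.3 kg
- core: dark speckled gabbro core stub, a cylinder 48 mm in diameter and 130 mm long, about 0.65 kg, lying on the table along its x axis; origin at the middle of its length on its underside as it lies at the start
- core_center (a point): centre of the core stub, on its axis; x along the axis, 24 mm above the table at the start
- torch: black UV torch, 126 mm long along its x, 36 mm wide and high, lying on the table; origin on the table under its middle; bystander
- magnifier: bronze magnifier lying flat along its x, from -74 mm (lens rim, 68 mm in diameter, centre at x = -40 mm) to +68 mm (end of the handle, 14 mm wide), 12 mm high; origin on the table; bystander
- pick: orange hardness pick lying along its x from -73 mm (orange handle, 20 mm wide, 18 mm high) to +75 mm (steel point, 8 mm thick); origin on the table; bystander
- bottle: amber bottle standing upright beyond the hinge side of the stand, 54 mm in diameter, 115 mm tall; origin at the centre of its foot; bystander
Things that resemble listed ones, but are neither listed nor needed, are in the scene too. What is shaped like the core but turquoise is not meant.

How it is judged:
By the outcome, as a careful person would: the job done as asked, in the order asked, and still so for the second after the job is handed in, with the robot touching nothing.
It also fails if it takes over 72 s, if anything falls off the work surface, if the arm or the gripper's body presses on something with over 40 N, if the wrist force passes 120 N, or if a joint passes its speed limit or range.

ROBOT

A 7-joint arm with a two-finger parallel gripper is mounted at the origin on the work surface. World frame = base frame: x ahead of the robot, y to its left, z up, the work surface at z = 0. Lengths are in mm, angles in rad, forces in N, time in s.
With the tool pointing down it reaches from about 350 to 900 mm from the base axis. Payload 8.1 kg.
Tool frame: the origin (TCP) lies at the very end of the fingers, on their centre line; the grasp point (between the pads) lies 19 mm behind it; z points along the fingers, y is the line along which they close (so a half turn about z gives the same grasp; the last joint's range is limited). The gripper opens to 92 mm and grips with 3 to 60 N. Pads are 19 mm wide; open, the fingers measure 130 mm over their backs; the gripper's body (75 mm by 190 mm) begins 47 mm behind the grasp point.
Start: joints at [-0.103, 0.434, 0.025, 1.573, -0.012, 1.134, -0.075], TCP at [625.013, -0.027, 226.742] pointing down, gripper open.
Joint ranges: [-2.62, 2.62], [-0.44, 2.09], [-1.27, 1.32], [0.08, 2.57], [-1.32, 4.46], [0.12, 2], [-2.74, 2.74]. Speed limits (rad/s): [2.22, 2.22, 3.01, 3.01, 3.14, 3.14, 3.14].

INTERFACE

Orientations are given as a rotation vector (axis times angle).
In Python, from station import ctrl gives the robot as it stands.
- The arm moves only by the tool move_arm, never from a script. Its argument "targets" is a list of rows, each a list of 4 numbers: the shift along the tool's x, y, z in cm, then the turn about the tool's z in rad. In form: [[dx, dy, dz, spin], ...]. A call has 1 to 10 rows; each row shifts and turns the commanded pose from where the row before left it, along the tool's axes as they then stand; what a row does not reach is not made up. A row lasts 1/8 s, in which the tool goes at most 62.5 mm and 10.7 degrees, less where a joint would pass 70% of its speed; a pose out of reach is approached as far as the arm can. A call is refused whole if a number of a shift passes 6.25 or a number of a turn 0.188, either way. A call with a gripper value outside its range is refused whole. "grip" is the closure, from -1 (fully open) to 1 (shut), set as the call begins (left out, the last holds). The fingers move at their own pace and stop on an object; the grip force is fixed at half the most. Time passes only in rows, so rows that do not move let the fingers close. It gives the time, the measured TCP pose, the force, the opening and the grip force at its end, in the units of the state.
- ctrl.get_obs(): the state, without advancing time (a new reading comes with each control period).
- ctrl.grab_frame(name): name is "scene" or "side" or "wrist"; returns a dict with "img" (420x560x3 uint8, red, green, blue), "intrinsics" (3x3 intrinsics, pixels), "T" (4x4, takes a point from camera to world coordinates); the wrist camera has in their place "mount" (4x4, takes a point from camera to tool coordinates, whose origin is the TCP and whose axes are the flange's). Camera axes: x right, y down, z forward; pixel columns grow to the right and rows downward; lengths in mm; the calibration is good to about 2 mm. A picture is of the moment at which its call begins: read the wrist's pose just before it. There is no depth.
- ctrl.close_job(): hands the job in; it is judged then, once.
The state is a dict: "time_s": time; "qpos": joint angles; "qd": joint speeds; "joint_torque": joint torques, N m; "ee_pos": TCP position; "ee_rot": TCP orientation; "force": force on the tool from outside, world axes, zero at the start; "wrist_torque": the same for the moment, N m; "opening": opening from 0.0 (shut) to 1.0 (fully open); "grasp_force": force on a finger pad.
Only numpy, scipy, OpenCV 4.12 (cv2) and the standard library are available. Lean on these libraries where they do the work, as an engineer would, in place of code of your own. Each camera call takes 0.05 s, during which the arm holds its last target. There are 200 camera calls.

## Working session

There is one attempt and no reset: what is moved stays moved. The work goes in short steps, Python scripts to look and compute and a tool call to move; the robot and the scene stay as the last step left them, time stands still between calls to the robot, and variables do not carry over. Pictures are saved under pics/ and viewed, at most 10 in all, crops included, and the job is handed in when it is done.

Besides the shell and the picture viewer there is one more tool, called after ">>>" by a JSON object that holds its "method" and its "body". move_arm: Moves the arm, as the interface text tells. Its arguments: {"type":"object","properties":{"targets":{"type":"array"},"grip":{"type":"number"}},"required":["targets"]}

```bash
mkdir -p pics
python3 - <<'E'
from station import ctrl
import cv2,numpy as np
o=ctrl.get_obs();print(o)
for n in("scene","side","wrist"):
    f=ctrl.grab_frame(n);cv2.imwrite(f"pics/{n}0.png",f["img"][:,:,::-1]);print(n,np.round(f["intrinsics"],1).tolist(),np.round(f.get("T",f.get("mount")),4).tolist())
E
```

```text
{'time_s': 0.0, 'qpos': array([-0.10261195,  0.43522964,  0.02493432,  1.57408865, -0.01156722,
        1.13399526, -0.07508593]), 'qd': array([ 0.0011152 ,  0.00181133,  0.00050533,  0.00062124,  0.00084927,
       -0.00063087, -0.0010818 ]), 'joint_torque': array([ 3.89017032e-04, -6.67853522e+01,  9.84863900e-01, -3.14464223e+01,
       -6.05165795e-02,  4.27553023e-02,  1.12382318e-04]), 'ee_pos': array([ 6.24491987e+02, -3.80654068e-02,  2.25943664e+02]), 'ee_rot': array([-2.22072912e+00, -2.22074078e+00,  1.91585850e-03]), 'force': array([ 1.0266973 , -0.241128  , -0.17720794]), 'wrist_torque': array([-0.00615359, -0.00813864, -0.00019868]), 'grasp_force': 0.0, 'opening': 0.998769191916353}
scene [[426.1, 0.0, 272.9], [0.0, 426.1, 208.3], [0.0, 0.0, 1.0]] [[0.5718, 0.4945, -0.6546, 1330.6619], [0.8201, -0.3244, 0.4713, -577.1952], [0.0207, -0.8064, -0.591, 794.5217], [0.0, 0.0, 0.0, 1.0]]
side [[544.2, 0.0, 283.8], [0.0, 544.2, 198.9], [0.0, 0.0, 1.0]] [[0.9788, -0.1308, 0.1579, 283.9231], [-0.205, -0.6216, 0.756, -1254.9897], [-0.0008, -0.7723, -0.6352, 1138.4054], [0.0, 0.0, 0.0, 1.0]]
wrist [[354.8, 0.0, 281.8], [0.0, 354.8, 208.8], [0.0, 0.0, 1.0]] [[-0.0006, -0.9673, -0.2536, 68.2044], [1.0, -0.0004, -0.0008, -0.2423], [0.0006, -0.2536, 0.9673, -158.9323], [0.0, 0.0, 0.0, 1.0]]
```

View pics/scene0.png

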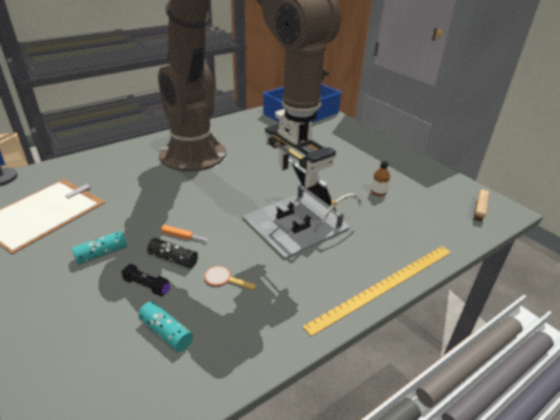

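View pics/side0.png

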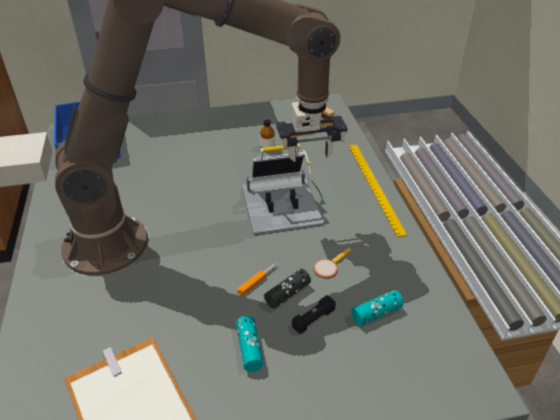

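The scene view shows the dark core at (173,252) and the stand at (298,220). In the side view the core is at (288,288), and the shade, with its yellow bar near (282,149), stands near upright. I'll enlarge these areas next.

Run:
```python
import cv2,numpy as np
a=cv2.imread("pics/scene0.png");b=cv2.imread("pics/side0.png");w=cv2.imread("pics/wrist0.png")
r=lambda i,x,y,wd,h:cv2.resize(i[y:y+h,x:x+wd],(400,300),interpolation=cv2.INTER_CUBIC)
cv2.imwrite("pics/c1.png",np.vstack([np.hstack([r(a,235,160,133,100),r(b,230,110,133,100)]),np.hstack([r(a,105,200,133,100),r(b,225,240,133,100)])]))
```

```text
(no output)
```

View pics/c1.png

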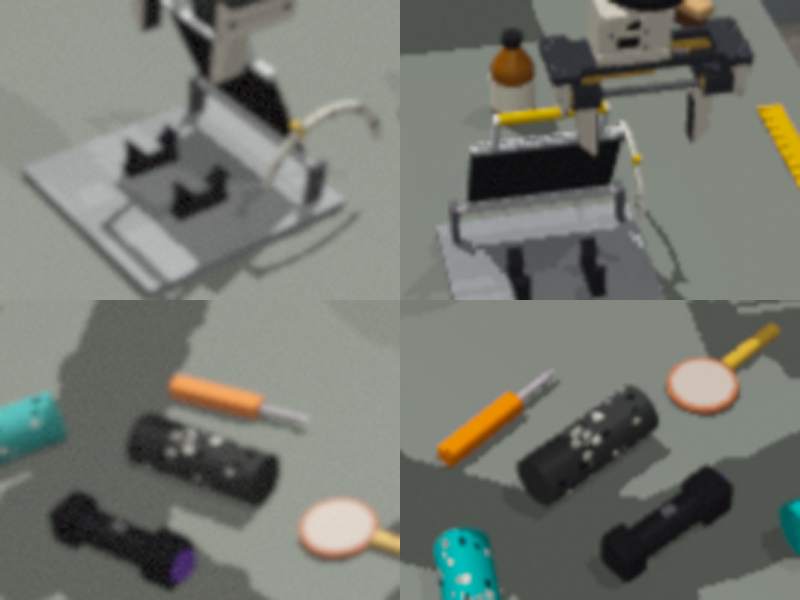

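View pics/wrist0.png

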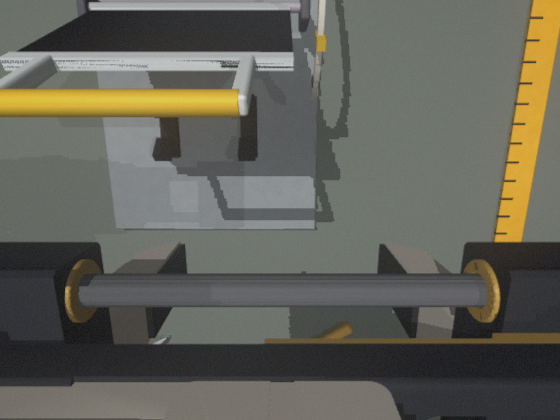

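The crops show the core between the pick and the torch, with its centre at about (172.7,252.3) in the scene view and (287.7,288.3) in the side view. The plate corners, shade and bar are visible, and in the wrist view the bar is at (120,102). I'll fit the stand and shade and triangulate the core.

```bash
cat > h.py <<'E'
from station import ctrl
import cv2,numpy as np
from scipy.spatial.transform import Rotation as R
from scipy.optimize import least_squares
def wT(o,mount):
    T=np.eye(4);T[:3,:3]=R.from_rotvec(o["ee_rot"]).as_matrix();T[:3,3]=o["ee_pos"];return T@mount
def cams():
    o=ctrl.get_obs();d={}
    for n in("scene","side","wrist"):
        f=ctrl.grab_frame(n);d[n]=(f["intrinsics"],f["T"] if "T" in f else wT(o,f["mount"]),f["img"])
    return d
def proj(K,T,P):
    p=(np.asarray(P,float)-T[:3,3])@T[:3,:3];q=p@K.T;return q[...,:2]/q[...,2:]
def tri(obs): # [(K,T,uv)]
    A=[];b=[]
    for K,T,uv in obs:
        d=T[:3,:3]@np.linalg.solve(K,[*uv,1]);d/=np.linalg.norm(d);M=np.eye(3)-np.outer(d,d);A.append(M);b.append(M@T[:3,3])
    A=np.vstack(A);b=np.hstack(b);x=np.linalg.lstsq(A,b,rcond=None)[0];return x,np.linalg.norm(A@x-b)
def onz(K,T,uv,z):
    d=T[:3,:3]@np.linalg.solve(K,[*uv,1]);return T[:3,3]+d*(z-T[2,3])/d[2]
def stand(p,P):
    c,s=np.cos(p[2]),np.sin(p[2]);P=np.asarray(P,float);return np.array([p[0]+c*P[0]-s*P[1],p[1]+s*P[0]+c*P[1],P[2]])
def bar(th,x,r=190,h=0): return [x,90-r*np.cos(th)+h*np.sin(th),50+r*np.sin(th)+h*np.cos(th)]
E
python3 - <<'E'
from h import *
d=cams()
pl=[("wrist",(115,229),(-110,-120,12)),("wrist",(316,229),(110,-120,12)),("scene",(243.3,218.3),(-110,-120,12)),("scene",(285,257.7),(110,-120,12)),("scene",(350,227.7),(110,120,12)),("side",(250,229),(-110,-120,12)),("side",(321,219),(110,-120,12)),("side",(242.7,186),(-110,120,12))]
bl=[("wrist",(245,102),58),("side",(262.3,149.3),-58),("side",(299,145.7),58)]
def res(p):
    r=[proj(*d[n][:2],stand(p,P))-uv for n,uv,P in pl]+[proj(*d[n][:2],stand(p,bar(p[3],x)))-uv for n,uv,x in bl]
    return np.ravel(r)
for t0 in(1.2,2.0):
    s=least_squares(res,[560,100,0,t0],x_scale=[100,100,.1,.1],loss="soft_l1");print(s.x,s.cost,np.round(s.fun.reshape(-1,2),1).tolist())
p=s.x;print("bar",stand(p,bar(p[3],0)),"cradle",stand(p,(0,-10,60)))
print("tri -x-y corner",tri([(*d["scene"][:2],(243.3,218.3)),(*d["side"][:2],(250,229)),(*d["wrist"][:2],(115,229))]))
S=lambda u,v:(105+u/3.0075,200+(v-300)/3);D=lambda u,v:(225+(u-400)/3.0075,240+(v-300)/3)
for a,b in(((203,457),(588,445)),((140,437),(535,480)),((268,485),(645,410))):print("core",tri([(*d["scene"][:2],S(*a)),(*d["side"][:2],D(*b))]))
E
```

```text
[ 5.50220202e+02  6.75631303e+01 -6.13678961e-04  1.11637711e+00] 17.9368616714257 [[0.5, -0.3], [-1.3, -0.2], [-1.7, -3.3], [-0.7, -1.5], [-0.2, -2.0], [3.1, 3.5], [2.4, 3.5], [-1.1, -1.2], [0.6, -0.1], [-1.4, 1.0], [-0.1, 0.1]]
[ 5.50220202e+02  6.75631317e+01 -6.13676008e-04  1.11637710e+00] 17.936861671425795 [[0.5, -0.3], [-1.3, -0.2], [-1.7, -3.3], [-0.7, -1.5], [-0.2, -2.0], [3.1, 3.5], [2.4, 3.5], [-1.1, -1.2], [0.6, -0.1], [-1.4, 1.0], [-0.1, 0.1]]
bar [550.22425297  74.1644246  220.71805956] cradle [550.21406515  57.56313359  60.        ]
tri -x-y corner (array([439.17942194, -47.73421508,  10.25965109]), np.float64(16.90399355248789))
core (array([ 493.15803315, -300.11048655,   23.56519537]), np.float64(0.7016463835955233))
core (array([ 439.25855547, -335.19683403,   26.96521406]), np.float64(2.068632740252929))
core (array([ 553.79619426, -267.02921348,   20.2696734 ]), np.float64(0.43496058910635116))
```

The shade is at about 64°, so it isn't yet past upright and has to be folded back first. I'm closing the fingers and going to a point in front of the bar.

>>> {"method": "move_arm", "body": {"targets": [[0, -2.5, 0, 0], [0, -2.5, 0, 0], [0, -2.5, 0, 0], [0.5, 0, 1, 0], [0.5, 0, 0, 0], [0, 0, 0, 0], [0, 0, 0, 0]], "grip": 1}}

```text
time_s: 1.18
ee_pos: [550.5, 10.0, 216.7]
ee_rot: [2.221, 2.221, 0.0]
force: [-1.0, -1.1, -0.0]
opening: 0.289
grasp_force: 0.0
```

Run:
```python
from h import *
d=cams();o=ctrl.get_obs();print(o["ee_pos"],o["ee_rot"],o["opening"])
b=d["side"][2][:,:,::-1];s=d["scene"][2][:,:,::-1];w=d["wrist"][2][:,:,::-1]
np.savez("v1.npz",**{n+k:d[n][i] for n in d for i,k in enumerate("KT")})
r=lambda i,x,y,wd,h:cv2.resize(i[y:y+h,x:x+wd],(400,300),interpolation=cv2.INTER_CUBIC)
cv2.imwrite("pics/c2.png",np.vstack([np.hstack([r(s,235,160,133,100),r(b,230,130,133,100)]),np.hstack([cv2.resize(w,(400,300)),r(b,225,240,133,100)])]))
```

```text
[550.28185075   9.79127766 216.7552485 ] [2.22174970e+00 2.22088188e+00 5.24402113e-05] 0.15846854647256675
```

View pics/c2.png

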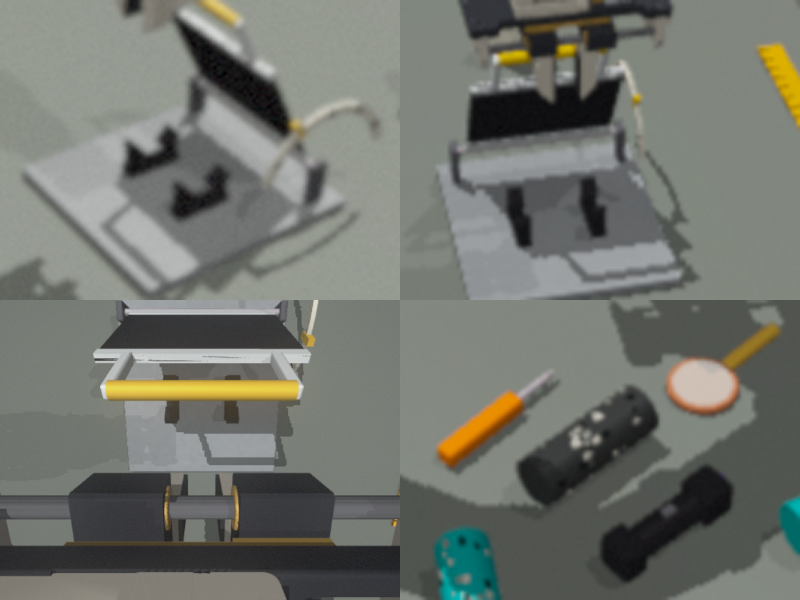

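The wrist view now shows the whole bar, with its ends at (144,126) and (421,125). The plate's front corners are at (181,239) and (386,238), and the saddles are visible. I'm refitting with these.

Run:
```python
from h import *
z=np.load("v1.npz");d={n:(z[n+"K"],z[n+"T"]) for n in("scene","side","wrist")}
pl=[("wrist",(180.6,239.4),(-110,-120,12)),("wrist",(386.4,238),(110,-120,12)),("scene",(243.3,218.3),(-110,-120,12)),("scene",(285.5,256),(110,-120,12)),("scene",(350,227.7),(110,120,12)),("side",(252,230),(-110,-120,12)),("side",(324,221.7),(110,-120,12)),("side",(242.7,186),(-110,120,12))]
bl=[("wrist",(144.2,126),-1),("wrist",(421.4,124.6),1),("side",(262.3,149.3),-1),("scene",(314.8,166.7),1)]
def res(p):
    r=[proj(*d[n][:2],stand(p,P))-uv for n,uv,P in pl]+[proj(*d[n][:2],stand(p,bar(p[3],x*p[4])))-uv for n,uv,x in bl]
    return np.ravel(r)
s=least_squares(res,[560,100,0,1.2,58],x_scale=[100,100,.1,.1,10],loss="soft_l1");print(s.x,s.cost,np.round(s.fun.reshape(-1,2),1).tolist())
p=s.x;print("bar",stand(p,bar(p[3],0)))
print(tri([(*d["side"],(262.3,149.3)),(*d["wrist"],(144.2,126))]),tri([(*d["scene"],(314.8,166.7)),(*d["wrist"],(421.4,124.6))]))
```

```text
[5.50687037e+02 6.92576630e+01 4.90805279e-03 1.10735052e+00
 5.91672148e+01] 12.24808789230321 [[0.9, -0.1], [-1.9, 0.3], [-1.2, -3.2], [-0.3, 0.2], [0.3, -2.3], [1.4, 2.2], [-0.5, 0.3], [-1.2, -1.4], [0.3, -0.0], [0.1, -0.2], [-1.6, 1.2], [0.2, 1.8]]
bar [550.6621842   74.32131569 219.95831036]
(array([494.82824603,  73.59542785, 224.9379236 ]), np.float64(2.2380272434643964)) (array([608.15505941,  74.71188643, 224.43290079]), np.float64(0.13218864440677383))
```

The bar is at about (551, 74, 222), in line with the stand's geometry. I'm lowering to z = 200 and pushing it back.

>>> {"method": "move_arm", "body": {"targets": [[1.0, 0, 1.0, 0], [2.0, 0, 0.7, 0], [1.5, 0, 0, 0], [1.5, 0, 0, 0], [1.5, 0, 0, 0], [1.5, 0, 0, 0], [1.5, 0, 0, 0], [1.5, 0, 0, 0], [1.5, 0, 0, 0], [0, 0, 0, 0]]}}

```text
time_s: 2.58
ee_pos: [549.6, 147.4, 199.5]
ee_rot: [-2.218, -2.224, -0.001]
force: [-0.3, 0.6, -0.5]
opening: 0.005
grasp_force: 0.0
```

>>> {"method": "move_arm", "body": {"targets": [[1.5, 0, 0, 0], [1.5, 0, 0, 0], [1.5, 0, 0.2, 0], [1.5, 0, 0.3, 0], [1.5, 0, 0.3, 0], [1.5, 0, 0.3, 0], [1.0, 0, 0, 0], [0, 0, 0, 0]]}}

```text
time_s: 3.58
ee_pos: [549.9, 246.8, 188.8]
ee_rot: [-2.219, -2.222, -0.002]
force: [0.5, -0.2, 0.2]
opening: 0.001
grasp_force: 0.0
```

Run:
```python
from h import *
d=cams();o=ctrl.get_obs();print(o["ee_pos"],o["force"])
# yellow bar blob in wrist & side
for n in("wrist","side","scene"):
    h=cv2.cvtColor(d[n][2],cv2.COLOR_RGB2HSV);m=cv2.inRange(h,(22,150,100),(34,255,255));k,l,s,c=cv2.connectedComponentsWithStats(m)
    print(n,[(s[i].tolist(),np.round(c[i],1).tolist()) for i in range(1,k) if s[i,4]>15])
```

```text
[550.47068113 246.09082181 189.49607991] [0.38775624 0.13802496 0.20756096]
wrist [([147, 227, 273, 29, 4465], [282.3, 236.1])]
side [([276, 116, 9, 4, 29], [280.0, 117.4]), ([252, 118, 12, 5, 44], [258.0, 119.8]), ([349, 145, 57, 92, 868], [377.7, 191.6]), ([336, 248, 14, 14, 61], [342.7, 253.6])]
scene []
```

>>> {"method": "move_arm", "body": {"targets": [[-1.5, 0, 0, 0], [-3, 0, -3, 0], [-5, 0, -4, 0], [-6, 0, 0, 0], [-6, 0, 0, 0], [-6, 0, 0, 0], [-6, -1, 0, 0], [-6, -2, 0, 0], [-6, -2, 0, 0], [-6, 0, 0, 0]], "grip": -1}}

```text
time_s: 4.97
ee_pos: [498.3, -270.3, 258.7]
ee_rot: [2.223, 2.219, 0.001]
force: [0.6, 0.2, -0.2]
opening: 0.991
grasp_force: 0.0
```

>>> {"method": "move_arm", "body": {"targets": [[-3, 0, 0, 0.17], [0, 0, 0, 0.172], [0, 0, 0, 0.172], [0, 0, 0, 0.172], [0, 0, 0, 0.172], [0, 0, 0, 0.172], [0, 0, 0, 0], [0, 0, 0, 0]]}}

```text
time_s: 5.98
ee_pos: [500.1, -297.8, 258.0]
ee_rot: [3.026, 0.844, 0.001]
force: [0.1, 0.5, -0.4]
opening: 1.0
grasp_force: 0.0
```

Run:
```python
from h import *
d=cams();o=ctrl.get_obs();print(o["ee_pos"],R.from_rotvec(o["ee_rot"]).as_matrix().round(3).tolist(),o["opening"],o["qpos"])
np.savez("v2.npz",**{n+k:d[n][i] for n in d for i,k in enumerate("KT")})
r=lambda i,x,y,wd,h:cv2.resize(i[y:y+h,x:x+wd],(400,300),interpolation=cv2.INTER_CUBIC)
I={n:d[n][2][:,:,::-1] for n in d}
w=I["wrist"].copy()
cv2.imwrite("pics/c3.png",np.hstack([w,np.vstack([r(I["side"],220,90,120,90),np.zeros((120,400,3),np.uint8)])[:, :240]]))
```

```text
[ 500.30132721 -297.5781007   257.85063795] [[0.856, 0.516, 0.0], [0.516, -0.856, 0.0], [0.0, 0.0, -1.0]] 1.0016804147739136 [ 0.17018097  0.3467795   0.37597774  1.65953486 -0.1366453   1.16106378
 -0.44799726]
```

View pics/c3.png

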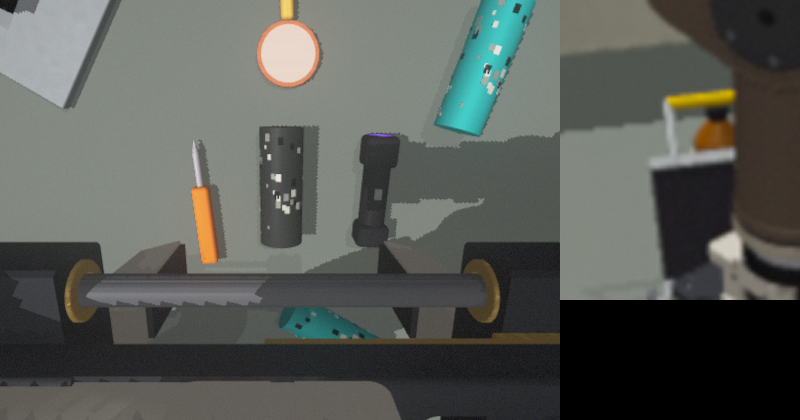

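The wrist view shows the core lined up with the tool's x. It spans u 259–303, from v 126 at the far end to v 247 at the near end, clear of the pick (u<218) and the torch (u>354). In the side crop the shade is folded back.

Run:
```python
from h import *
z=np.load("v2.npz");K,T=z["wristK"],z["wristT"];o=ctrl.get_obs();Rt=R.from_rotvec(o["ee_rot"]).as_matrix()
ends=[onz(K,T,(281,126),24),onz(K,T,(281.5,247),48)]
for e in ends:print(e,Rt.T@(e-o["ee_pos"]))
for s in((259,126),(303,126),(261,244),(302,244)):print(Rt.T@(onz(K,T,s,28)-o["ee_pos"]))
c=np.mean(ends,0);print("len",np.linalg.norm((ends[0]-ends[1])[:2]),"c",c,Rt.T@(c-o["ee_pos"]))
```

```text
[ 548.24558936 -267.16164736   24.        ] [ 56.71559347  -1.31447734 233.86224018]
[ 437.44455475 -334.7075446    48.        ] [-73.04421884  -0.66055007 209.83556768]
[ 56.80455757 -24.80175244 229.86086684]
[ 56.84744489  22.19099459 229.86365987]
[-76.97490485 -24.53413058 229.83334457]
[-76.92938419  23.17962925 229.83618086]
len 129.7663958956296 c [ 492.84507206 -300.93459598   36.        ] [ -8.16431269  -0.9875137  221.84890393]
```

The length comes out at 129.8 mm, and the centre agrees with the two-view value (493,-300). I'm descending.

>>> {"method": "move_arm", "body": {"targets": [[-0.4, -0.1, 3, 0], [-0.4, 0, 5, 0], [0, 0, 5, 0], [0, 0, 5, 0], [0, 0, 3, 0], [0, 0, 2, 0], [0, 0, 1.2, 0], [0, 0, 0.8, 0], [0, 0, 0, 0]], "grip": -0.5}}

```text
time_s: 7.25
ee_pos: [493.1, -300.7, 7.8]
ee_rot: [-3.027, -0.839, -0.0]
force: [-0.2, 0.6, -0.4]
opening: 0.753
grasp_force: 0.0
```

>>> {"method": "move_arm", "body": {"targets": [[0, 0, 0, 0], [0, 0, 0, 0], [0, 0, 0, 0], [0, 0, 0, 0], [0, 0, 0, 0], [0, 0, 0, 0]], "grip": 1}}

```text
time_s: 8.0
ee_pos: [493.4, -300.8, 8.3]
ee_rot: [3.027, 0.839, 0.001]
force: [-1.0, 1.0, 5.9]
opening: 0.511
grasp_force: 30.0
```

>>> {"method": "move_arm", "body": {"targets": [[0, 0, -1, 0], [0, 0, -2, 0], [0, 0, -4, 0], [0, 0, -5, 0], [0, 0, -5, 0.135], [0, 0, -5, 0.135], [0, 0, -3, 0.135], [0, 0, 0, 0.135], [0, 0, 0, 0]]}}

```text
time_s: 9.12
ee_pos: [492.4, -300.1, 257.6]
ee_rot: [-3.141, -0.003, 0.002]
force: [-0.1, -0.5, -6.9]
opening: 0.514
grasp_force: 30.0
```

>>> {"method": "move_arm", "body": {"targets": [[0, -3, 0, 0], [-0.5, -4, 0, 0], [-0.5, -4, 0, 0], [-0.5, -4, 0, 0], [-0.5, -4, 0, 0], [0, -3, 0, 0], [0, -2, 0, 0], [0, 0, 0, 0], [0, 0, 0, 0]]}}

```text
time_s: 10.25
ee_pos: [472.4, -61.4, 257.4]
ee_rot: [3.141, 0.003, -0.002]
force: [-0.6, -0.3, -6.0]
opening: 0.516
grasp_force: 30.0
```

Run:
```python
from h import *
d=cams();o=ctrl.get_obs();print(o["ee_pos"],R.from_rotvec(o["ee_rot"]).as_matrix().round(3).tolist(),o["opening"],o["qpos"],o["force"])
np.savez("v3.npz",**{n+k:d[n][i] for n in d for i,k in enumerate("KT")})
I={n:d[n][2][:,:,::-1] for n in d}
r=lambda i,x,y,wd,h:cv2.resize(i[y:y+h,x:x+wd],(240,180),interpolation=cv2.INTER_CUBIC)
cv2.imwrite("pics/c4.png",np.hstack([I["wrist"],np.vstack([r(I["side"],220,100,120,90),r(I["scene"],235,160,120,90),np.zeros((60,240,3),np.uint8)])]))
```

```text
[472.66021525 -61.65356658 257.61663888] [[1.0, -0.0, -0.0], [-0.0, -1.0, -0.0], [-0.0, 0.0, -1.0]] 0.5154142326757057 [-0.34067585  0.15990682  0.41747607  1.90058133 -0.07216855  1.09609238
 -1.46573685] [ 0.17173132 -0.44702438 -5.58026112]
```

View pics/c4.png

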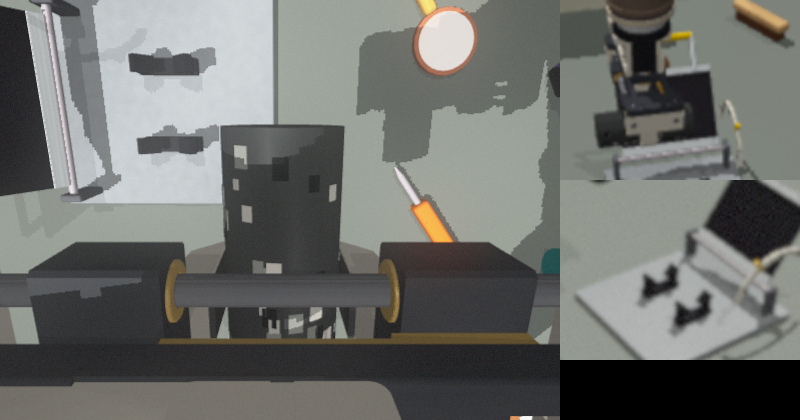

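The wrist view shows the held core level at u 220–345. Left of it are the plate's edges (u=275, v=204) and the saddles (u 137–203, v 137–154 and u 128–200, v 53–76). The small crops show the shade folded well back. I'll check the stand pose with these.

Run:
```python
from h import *
z=np.load("v3.npz");K,T=z["wristK"],z["wristT"]
for n,uv,h in(("edge -y",(275.5,5),12),("edge -y",(276,120),12),("edge -x",(215,204.5),12),("edge -x",(120,203.5),12),("sad lo -x side, y",(137,154),52),("lo right",(203,154),52),("up top",(130,53),52),("up left",(129,70),52),("hinge",(45,5),50),("hinge",(72,195),50)):print(n,onz(K,T,uv,h).round(1))
p=[550.7,69.3,.005]
for P in((-110,-120,12),(-48,20,52),(-48,-40,52),(48,20,52),(48,-40,52)):print(P,proj(K,T,stand(p,P)).round(1))
# held core far end & axis
print("core end",onz(K,T,(282,127),260).round(1),[onz(K,T,(u,v),275).round(1) for u,v in((221,140),(344,140),(223,240),(340,240))])
w=cv2.imread("pics/c4.png")[:,:560];print(w[100:170,165].mean(1).astype(int).tolist());print(w[40:90,165].mean(1).astype(int).tolist());print(w[150,120:225].mean(1).astype(int).tolist())
```

```text
edge -y [649.2 -54.5  12. ]
edge -y [535.  -54.7  12. ]
edge -x [438.6  17.2  12. ]
edge -x [439.7 128.7  12. ]
sad lo -x side, y [501.7  86.6  52. ]
lo right [501.8  19.3  52. ]
up top [597.2  83.4  52. ]
up left [582.1  86.   52. ]
hinge [638.7 158.5  50. ]
hinge [458.4 160.5  50. ]
(-110, -120, 12) [273.3 202.4]
(-48, 20, 52) [134.5 153.1]
(-48, -40, 52) [193.3 152.9]
(48, 20, 52) [123.4  51.4]
(48, -40, 52) [186.5  51.2]
core end [535.3 -61.1 260. ] [array([530.8, -37.2, 275. ]), array([530.9, -85.4, 275. ]), array([489.3, -36.2, 275. ]), array([489.4, -85.6, 275. ])]
[211, 212, 213, 210, 213, 213, 213, 212, 211, 212, 212, 212, 210, 210, 209, 212, 210, 210, 212, 211, 213, 212, 210, 210, 209, 179, 145, 135, 136, 136, 135, 135, 135, 138, 138, 136, 101, 78, 81, 81, 80, 78, 76, 79, 76, 77, 77, 77, 79, 84, 93, 124, 179, 190, 192, 192, 192, 190, 191, 191, 192, 194, 192, 203, 209, 207, 209, 207, 209, 209]
[203, 202, 205, 206, 206, 208, 206, 163, 139, 136, 136, 135, 136, 138, 137, 135, 139, 117, 92, 85, 84, 87, 86, 84, 84, 85, 84, 83, 81, 84, 83, 80, 88, 85, 75, 139, 186, 197, 196, 209, 212, 210, 212, 212, 211, 211, 209, 210, 210, 209]
[207, 209, 211, 210, 209, 207, 206, 206, 206, 202, 207, 208, 206, 207, 207, 206, 204, 175, 115, 81, 83, 81, 79, 81, 78, 82, 81, 79, 80, 82, 79, 80, 80, 79, 80, 78, 79, 79, 81, 81, 82, 85, 91, 91, 92, 93, 95, 94, 91, 94, 93, 92, 95, 92, 93, 89, 90, 93, 92, 84, 80, 83, 86, 83, 82, 80, 81, 83, 80, 81, 79, 82, 77, 78, 77, 77, 75, 74, 79, 84, 86, 78, 70, 141, 195, 207, 208, 208, 209, 207, 205, 204, 205, 208, 206, 207, 207, 205, 206, 205, 196, 124, 73, 82, 82]
```

In the wrist camera's own frame the shift from the held core to the cradle is +78 mm in x and +119 mm in y. I'm moving above it and coming down to TCP z = 70.

>>> {"method": "move_arm", "body": {"targets": [[2, -3, 0, 0], [2, -3, 0, 0], [2, -3, 0, 0], [1.8, -2.9, 0, 0], [0, 0, 3, 0], [0, 0, 4, 0], [0, 0, 4, 0], [0, 0, 4, 0], [0, 0, 3, 0], [0, 0, 0, 0]]}}

```text
time_s: 11.65
ee_pos: [549.2, 57.5, 75.8]
ee_rot: [3.14, 0.0, -0.007]
force: [-0.8, 0.6, -5.5]
opening: 0.516
grasp_force: 30.0
```

Run:
```python
from h import *
d=cams();o=ctrl.get_obs();print(o["ee_pos"],o["force"],o["qpos"])
np.savez("v4.npz",**{n+k:d[n][i] for n in d for i,k in enumerate("KT")})
I={n:d[n][2][:,:,::-1] for n in d}
r=lambda i,x,y,wd,h:cv2.resize(i[y:y+h,x:x+wd],(240,180),interpolation=cv2.INTER_CUBIC)
cv2.imwrite("pics/c5.png",np.hstack([I["wrist"],np.vstack([r(I["side"],230,140,100,75),r(I["scene"],245,170,100,75),np.zeros((60,240,3),np.uint8)])]))
```

```text
[552.01785322  58.11752293  79.08139101] [ 0.1221167  -0.33763593 -6.2310763 ] [-0.41602737  0.49925616  0.29645165  1.92698916 -0.20815582  0.74267483
 -1.57040789]
```

View pics/c5.png

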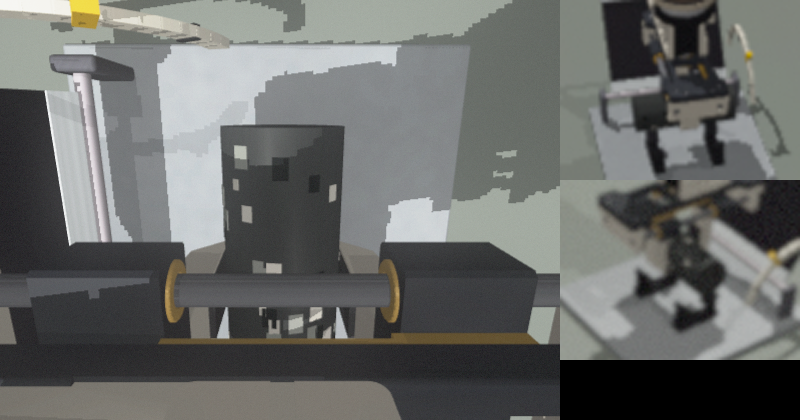

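The wrist view shows the core held over the plate, with the plate's far (+x) edge at v≈44–46 and its right edge running from (470,47) to (447,240). I'll check these relative to the core.

Run:
```python
from h import *
z=np.load("v4.npz");K,T=z["wristK"],z["wristT"];o=ctrl.get_obs();print(o["ee_pos"],o["ee_rot"])
for n,uv,h in(("+x edge",(300,44.5),12),("+x edge",(460,45.5),12),("-y",(468,60),12),("-y",(447,238),12),("hingefar",(84,75),50),("hinge near",(105,240),50)):print(n,onz(K,T,uv,h).round(1))
print("core end",onz(K,T,(282,127),o["ee_pos"][2]+3).round(1),[onz(K,T,(u,v),o["ee_pos"][2]+17).round(1) for u,v in((221,140),(344,140),(223,240),(340,240))])
```

```text
[552.01785322  58.11752293  79.08139101] [-3.14138905e+00 -5.36848847e-04 -3.17954744e-03]
+x edge [656.3  47.2  12. ]
+x edge [655.7 -45.3  12. ]
-y [647.9 -51.   12. ]
-y [537.9 -52.   12. ]
hingefar [636.  154.3  50. ]
hinge near [550.5 155.1  50. ]
core end [612.3  57.7  82.1] [array([607.9,  81.1,  96.1]), array([607.9,  33.9,  96.1]), array([567.3,  82.1,  96.1]), array([567.2,  33.8,  96.1])]
```

The relative offsets are within about 1.3 mm in x and 0.7 mm in y. I'm lowering slowly.

>>> {"method": "move_arm", "body": {"targets": [[-0.1, 0, 0, 0], [0, 0, 1, 0], [0, 0, 0.8, 0], [0, 0, 0.5, 0], [0, 0, 0.3, 0], [0, 0, 0, 0], [0, 0, 0, 0], [0, 0, 0, 0]]}}

```text
time_s: 12.8
ee_pos: [550.0, 58.4, 52.0]
ee_rot: [-3.142, -0.001, -0.001]
force: [1.2, -0.3, -5.8]
opening: 0.518
grasp_force: 30.0
```

>>> {"method": "move_arm", "body": {"targets": [[0, 0, 0.1, 0], [0, 0, 0.1, 0], [0, 0, 0.1, 0], [0, 0, 0, 0], [0, 0, 0, 0]]}}

```text
time_s: 13.42
ee_pos: [549.8, 58.4, 48.8]
ee_rot: [-3.142, -0.001, -0.0]
force: [0.2, -0.4, -6.5]
opening: 0.511
grasp_force: 30.0
```

>>> {"method": "move_arm", "body": {"targets": [[0, 0, 0.1, 0], [0, 0, 0.1, 0], [0, 0, 0, 0], [0, 0, 0, 0]]}}

```text
time_s: 13.92
ee_pos: [549.8, 58.3, 46.8]
ee_rot: [3.142, 0.001, 0.0]
force: [-1.1, 0.1, -5.9]
opening: 0.512
grasp_force: 30.0
```

>>> {"method": "move_arm", "body": {"targets": [[0, 0, 0.1, 0], [0, 0, 0.1, 0], [0, 0, 0, 0], [0, 0, 0, 0]]}}

```text
time_s: 14.42
ee_pos: [550.1, 57.9, 45.1]
ee_rot: [3.141, 0.0, 0.001]
force: [-0.5, -4.3, 2.2]
opening: 0.519
grasp_force: 30.0
```

Contact is made. The sideways force asks for a small shift to -y.

>>> {"method": "move_arm", "body": {"targets": [[0, 0.1, 0, 0], [0, 0, 0, 0], [0, 0, 0, 0]]}}

```text
time_s: 14.8
ee_pos: [550.0, 57.5, 44.7]
ee_rot: [-3.142, -0.001, -0.0]
force: [0.4, -1.0, -2.4]
opening: 0.516
grasp_force: 30.0
```

>>> {"method": "move_arm", "body": {"targets": [[0, 0, 0.1, 0], [0, 0, 0, 0], [0, 0, 0, 0]]}}

```text
time_s: 15.18
ee_pos: [550.2, 57.1, 44.2]
ee_rot: [3.141, 0.001, 0.001]
force: [-0.5, -2.8, 5.2]
opening: 0.516
grasp_force: 30.0
```

It is seated, with the load now on the saddles. I'm releasing, then rising.

>>> {"method": "move_arm", "body": {"targets": [[0, 0, 0, 0], [0, 0, 0, 0], [0, 0, 0, 0], [0, 0, 0, 0]], "grip": -0.5}}

```text
time_s: 15.68
ee_pos: [549.8, 57.5, 43.7]
ee_rot: [-3.142, -0.001, 0.0]
force: [-0.1, -1.2, -0.1]
opening: 0.749
grasp_force: 0.0
```

>>> {"method": "move_arm", "body": {"targets": [[0, 0, -1, 0], [0, 0, -2, 0], [0, 0, -4, 0], [0, 0, -5, 0], [0, 0, -5, 0], [0, 0, -5, 0], [-3, 0, -3, 0], [-5, 0, -2, 0], [0, 0, 0, 0], [0, 0, 0, 0]]}}

```text
time_s: 16.92
ee_pos: [470.0, 57.3, 314.3]
ee_rot: [-3.141, -0.001, -0.002]
force: [0.4, 0.3, -0.6]
opening: 0.746
grasp_force: 0.0
```

Run:
```python
from h import *
d=cams();o=ctrl.get_obs();print(o["ee_pos"],o["force"],o["qpos"])
np.savez("v5.npz",**{n+k:d[n][i] for n in d for i,k in enumerate("KT")})
I={n:d[n][2][:,:,::-1] for n in d}
r=lambda i,x,y,wd,h:cv2.resize(i[y:y+h,x:x+wd],(240,180),interpolation=cv2.INTER_CUBIC)
cv2.imwrite("pics/c6.png",np.hstack([I["wrist"],np.vstack([r(I["side"],230,140,100,75),r(I["scene"],245,170,100,75),np.zeros((60,240,3),np.uint8)])]))
```

```text
[470.28221387  57.21981271 313.25471739] [ 0.366715   -0.39513123 -0.49852824] [-0.55204239  0.10956206  0.35790003  1.81012087 -0.04005661  1.22992144
 -1.75310588]
```

View pics/c6.png

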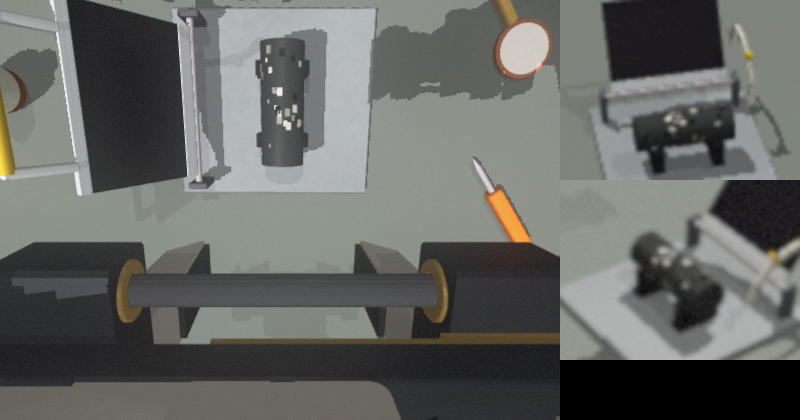

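The core lies in both saddles, spanning v 38–166 and u 261–305. The shade is still folded back, with its bar at the left edge of the wrist view. I'll check the centring and the bar position.

Run:
```python
from h import *
z=np.load("v5.npz");K,T=z["wristK"],z["wristT"]
f=onz(K,T,(283,38),84);n=onz(K,T,(283,166.5),84);print(f,n,(f+n)/2)
a=onz(K,T,(257,57),52);b=onz(K,T,(257,151),52);print(a,b,(a+b)/2)
s=onz(K,T,(283,8),12);t=onz(K,T,(275,192),12);print((s+t)/2, s[0]-t[0])
print([onz(K,T,p,60).round(1)[1] for p in((261,130),(304,130),(262,60),(305,60))])
# bar angle: predict bar/plate edge pixels for angles
st=[550,67,0.]
for th in(1.9,2.0,2.1,2.2,2.3):print(th,proj(K,T,np.array([stand(st,bar(th,x,r)) for x,r in((-80,140),(80,140),(-59,190))])).round(0).tolist())
```

```text
[613.61816976  56.61020179  84.        ] [483.84071076  56.47283098  84.        ] [548.72944026  56.54151638  84.        ]
[600.60842622  85.22074357  52.        ] [497.71198498  87.01978726  52.        ] [549.1602056   86.12026542  52.        ]
[549.94859009  61.66604199  12.        ] 219.96517681506083
[np.float64(81.5), np.float64(32.5), np.float64(79.3), np.float64(32.7)]
1.9 [[110.0, 199.0], [83.0, -15.0], [51.0, 185.0]]
2.0 [[98.0, 198.0], [69.0, -13.0], [33.0, 183.0]]
2.1 [[87.0, 196.0], [58.0, -10.0], [18.0, 181.0]]
2.2 [[79.0, 194.0], [49.0, -6.0], [7.0, 179.0]]
2.3 [[72.0, 192.0], [42.0, -3.0], [0.0, 176.0]]
```

The core's centre is within 1 mm of the stand's centre in x, and the shade is at about 2.15 rad. I'm spinning back, going behind the bar and closing the fingers.

>>> {"method": "move_arm", "body": {"targets": [[0, 0, 0, -0.1745], [0, 0, 0, -0.1745], [0, 0, 0, -0.1745], [0, 0, 0, -0.1745], [0, 0, 0, -0.1745], [0, 0, 0, -0.1745], [0, 0, 0, -0.1745], [0, 0, 0, -0.1745], [0, 0, 0, -0.1745], [0, 0, 0, 0]], "grip": 1}}

```text
time_s: 18.32
ee_pos: [470.2, 57.1, 313.1]
ee_rot: [-2.222, -2.22, 0.002]
force: [-0.3, -0.6, -0.2]
opening: 0.003
grasp_force: 0.0
```

>>> {"method": "move_arm", "body": {"targets": [[4, 3, 0, 0], [5, 3, 0, 0], [5, 2, 0, 0], [5, 0, 0, 0], [4, 0, 0, 0], [2, 0, 0, 0], [0, 0, 0, 0], [0, 0, 0, 0]]}}

```text
time_s: 19.32
ee_pos: [550.5, 305.0, 313.9]
ee_rot: [2.224, 2.217, -0.001]
force: [0.2, -0.8, 0.1]
opening: 0.006
grasp_force: 0.0
```

>>> {"method": "move_arm", "body": {"targets": [[0, 0, 4, 0], [0, 0, 4, 0], [0, 0, 3, 0], [0, 0, 1, 0], [-1.5, 0, 0, 0], [-1.5, 0, 0, 0], [-1.5, 0, 0, 0], [-1.5, 0, 0, 0], [-1.5, 0, 0, 0], [-1.5, 0, 0, 0]]}}

```text
time_s: 20.58
ee_pos: [551.1, 217.7, 196.4]
ee_rot: [2.22, 2.222, 0.009]
force: [0.2, 5.2, 3.5]
opening: -0.0
grasp_force: 2.4
```

>>> {"method": "move_arm", "body": {"targets": [[-1.5, 0, 0, 0], [-1.5, 0, 0, 0], [-1.5, 0, 0, 0], [-1.5, 0, 0, 0], [-1.5, 0, 0, 0], [-1.5, 0, 0, 0], [-1, 0, 0, 0], [-0.5, 0, 0, 0], [0, 0, 0, 0], [0, 0, 0, 0]]}}

```text
time_s: 21.82
ee_pos: [550.1, 112.1, 194.0]
ee_rot: [2.221, 2.221, 0.0]
force: [0.7, -0.0, 0.0]
opening: 0.009
grasp_force: 0.0
```

>>> {"method": "move_arm", "body": {"targets": [[-1, 0, 0, 0], [-1, 0, 0, 0], [-0.7, 0, 0, 0], [-0.5, 0, 0, 0], [0, 0, 0, 0], [0, 0, 0, 0], [0, 0, 0, 0]]}}

```text
time_s: 22.7
ee_pos: [550.1, 79.8, 194.0]
ee_rot: [2.221, 2.221, 0.0]
force: [-0.4, -0.8, -1.1]
opening: 0.005
grasp_force: 0.0
```

>>> {"method": "move_arm", "body": {"targets": [[0.6, 0, -0.5, 0], [2, 0, -4, 0], [3, 0, -5, 0], [3, 0, -5, 0], [0, 0, 0, 0], [-4, 0, 0, 0], [-6, 0, 0, 0], [-6, 0, 0, 0], [0, 0, 0, 0], [0, 0, 0, 0]]}}

```text
time_s: 23.95
ee_pos: [549.5, 6.4, 338.3]
ee_rot: [-2.221, -2.221, 0.001]
force: [0.7, 0.9, -0.8]
opening: 0.008
grasp_force: 0.0
```

Run:
```python
from h import *
d=cams();o=ctrl.get_obs();print(o["ee_pos"],o["force"])
np.savez("v6.npz",**{n+k:d[n][i] for n in d for i,k in enumerate("KT")})
I={n:d[n][2][:,:,::-1] for n in d}
r=lambda i,x,y,wd,h:cv2.resize(i[y:y+h,x:x+wd],(240,180),interpolation=cv2.INTER_CUBIC)
cv2.imwrite("pics/c7.png",np.hstack([I["wrist"],np.vstack([r(I["side"],230,130,100,75),r(I["scene"],265,150,100,75),np.zeros((60,240,3),np.uint8)])]))
st=[549.8,67.3,0.]
for n in d:
    h=cv2.cvtColor(d[n][2],cv2.COLOR_RGB2HSV);m=cv2.inRange(h,(22,130,90),(34,255,255));k,l,s,c=cv2.connectedComponentsWithStats(m)
    print(n,[(s[i].tolist(),np.round(c[i],1).tolist()) for i in range(1,k) if s[i,4]>8])
    for t in(55,60,65):a=np.radians(t);print(t,proj(*d[n][:2],np.array([stand(st,bar(a,x,q)) for x,q in((0,190),(-59,190),(59,190),(-80,140),(80,140))])).round(1).tolist())
```

```text
[549.74683254   7.87651165 338.41506274] [ 0.17260674  0.08221545 -0.39527564]
scene [([286, 154, 23, 16, 57], [296.8, 161.5]), ([306, 251, 141, 83, 881], [370.2, 294.0])]
55 [[293.0, 166.1], [280.3, 157.1], [306.6, 175.8], [283.6, 163.8], [318.8, 189.3]]
60 [[297.2, 161.9], [284.4, 153.0], [311.0, 171.4], [286.5, 160.8], [322.0, 186.1]]
65 [[301.7, 157.9], [288.7, 149.2], [315.5, 167.3], [289.6, 158.2], [325.3, 183.1]]
side [([349, 145, 57, 92, 880], [377.8, 191.6]), ([264, 148, 35, 7, 145], [280.4, 151.0]), ([335, 255, 8, 7, 12], [337.9, 258.2])]
55 [[281.6, 157.0], [262.1, 159.4], [301.0, 154.7], [254.0, 165.9], [305.2, 159.6]]
60 [[280.7, 151.9], [261.2, 154.3], [299.9, 149.6], [253.4, 162.2], [304.5, 156.0]]
65 [[279.7, 147.1], [260.3, 149.4], [298.9, 144.8], [252.7, 158.7], [303.7, 152.5]]
wrist [([493, 0, 67, 271, 5117], [526.5, 130.2]), ([379, 66, 10, 14, 90], [383.4, 73.7]), ([212, 126, 144, 16, 2198], [284.2, 133.3])]
55 [[282.8, 149.2], [210.3, 149.3], [355.3, 149.2], [194.4, 113.2], [371.1, 113.0]]
60 [[282.8, 132.2], [207.2, 132.2], [358.5, 132.1], [191.9, 101.0], [373.7, 100.9]]
65 [[282.8, 112.6], [204.0, 112.6], [361.7, 112.5], [189.4, 87.6], [376.1, 87.4]]
```

View pics/c7.png

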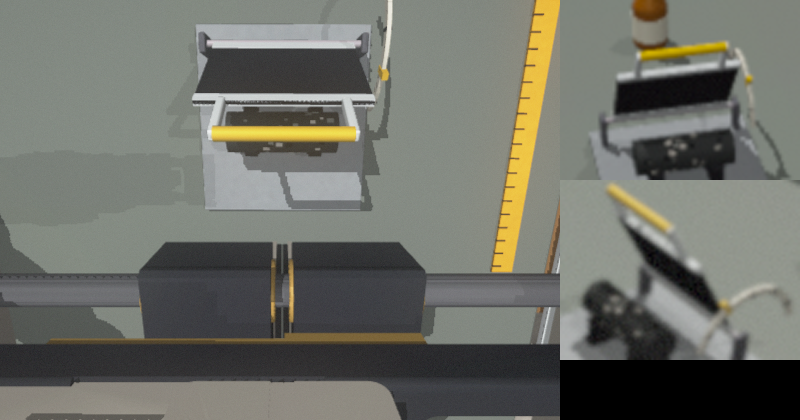

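The bar is now at scene (296.8,161.5), side (280.4,151.0) and wrist (284.2,133.3). All three match a shade angle of 60 ± 1°, leaning over the seated core, and the robot is clear. Handing in.

```bash
python3 -c "
from station import ctrl
print(ctrl.close_job())"
```

```text
the job is handed in; nothing more can be done
None
```

The speckled core is in both saddles, centred to about 1 mm; the shade leans over it at about 60° (±1° by the cameras), the arm is clear, and the job is handed in at about 24 s (no verdict shown).

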